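# Clear the way and put the offcut in the drawer

### The job

First move the glass jar that blocks the drawer into the blue tray, setting it down gently and upright. Then pull the green-fronted drawer all the way out to its stop and lay the pine offcut flat in the drawer's wide compartment, on its floor. Leave the drawer fully out with the jar still upright in the tray, and do not shift or tip the spray can, the tin of nails or the tape measure.

Things in the scene. Friction and masses are not known exactly. Their poses are not given: they have to be found in the camera images.
- unit: Plywood drawer unit, fixed: drawer below, open cubby above (its sanding block and black tape are fixed), overhanging top board. Origin on the bench under the unit; its -x axis points out of the front, the way the drawer opens (to the robot's right). Sides and back span x -95 to +75, y +-98; the top board x -150 to +80, y +-103, z 155 to 169.
- drawer (a joint): Drawer, m: 0 closed, 0.14 at its stop (fully out); opens along the unit's -x. Starts within 12 mm of closed. About 2 N of friction, light damping (4 N per m/s); stays where it is left. Green front 176 wide, z 10 to 58 above the bench, outer face at unit x = -105 mm when closed; side and back walls to z = 52.
- knob (a point): Centre of the drawer's black knob, a rounded block 26 deep (unit x) x 32 wide (y) x 26 high, 42 above the bench, 27 out from the green front on a thin neck; axes as the unit's, moves with the drawer. When closed the top board reaches 18 past it, 113 above: not to be taken from straight above, but with the tool leaning 35 to 45 deg from vertical, away from the unit.
- bay (a point): Centre of the floor (14 above the bench) of the drawer's wide compartment; moves with it, axes as the unit's. It is 153 along x, 109 along y; walls 32 to 38 above its floor, green front 44. A narrow compartment with fixed bolts is on its -y side. At the stop the point is 7 beyond the edge of the top board, so the rear half is under the board; the front inner wall is 76 farther out.
- tray: Blue open tray, fixed to the bench, 125 x 125 x 25 high, walls and floor 5 thick. Origin under its centre on the bench.
- jar_mid (a point): Middle (49.5 above its foot) of a round glass jar with a white lid, 61 diameter (lid 57), 99 high, 0.3 to 0.6 kg, standing on the bench in the drawer's path, 205 to 225 out from the unit's origin. Glass: a bang over 60 N against the tray, unit, tin or spray can breaks it. z axis upright.
- offcut_mid (a point): Middle of a pine offcut, a square-section block 45 (x) x 90 (y) x 45 (z), 0.06 to 0.13 kg, lying flat on the bench, any yaw. Its long side is its y axis.
- spray: Spray can, 67 diameter, 198 high, standing; origin under its centre. Bystander, loose.
- tin: Open tin of nails, 76 diameter, 51 high, standing near the jar; origin under its centre. Bystander, loose.
- measure: Yellow tape measure, 64 x 95 x 33 high, lying on the unit's top board; origin under its centre. Bystander, loose.
- vice_end (a point): Far end of the square bar (40 wide, z 58 to 98) of the fixed blue bench vice beside the open drawer's path; world axes. From here the vice extends toward the robot (-x): body and jaws begin 23 nearer, up to 152 high above the bench and 76 to either side. Keep the gripper clear of it.
Mind the look-alikes: they are no part of the job. What is shaped like the part that bears offcut_mid but orange is not meant.

How it is judged:
By the outcome, as a careful person would: the job done as asked, in the order asked, and still so for the second after the job is handed in, with the robot touching nothing.
It also fails if it takes over 61 s, if anything falls off the work surface, if the arm or the gripper's body presses on something with over 40 N, if the wrist force passes 120 N, or if a joint passes its speed limit or range.

### The arm

A 6-joint arm with a two-finger parallel gripper is mounted at the origin on a cart in front of the work surface, level with it; the furniture and walls round the work are solid. World frame = base frame: x ahead of the robot, y to its left, z up, the work surface at z = 0. Lengths are in mm, angles in degrees, forces in N, time in s.
With the tool pointing down it reaches from about 350 to 850 mm from the base axis. Payload 8.1 kg.
Tool frame: the origin (TCP) lies at the very end of the fingers, on their centre line; the grasp point (between the pads) lies 19 mm behind it; z points along the fingers, y is the line along which they close (so a half turn about z gives the same grasp; the last joint's range is limited). The gripper opens to 85 mm and grips with 20 to 120 N. Pads are 22 mm wide; open, the fingers measure 114 mm over their backs; the gripper's body (76 mm by 85 mm) begins 54 mm behind the grasp point. The pads swing forward as they close: fully open they stand 13 mm farther back than shut.
Start: joints at [-71.757, 7.471, 85.268, -0, 87.261, -4.893], TCP at [235.769, -551.741, 231.292] pointing down, gripper open.
Joint ranges: [-169.43, 169.43], [-51.17, 129.36], [1.28, 143.12], [-76.62, 256.62], [0, 156.53], [-152.29, 152.29]. Speed limits (degrees/s): [136.94, 136.94, 159.86, 180, 180, 180].

### API

Orientations are given as [roll, pitch, yaw] about the fixed x, y, z axes, in that order (R = Rz(yaw) Ry(pitch) Rx(roll)).
In Python, from bench import sense, eyes, job, models gives the robot as it stands. The module is installed in compiled form; this text tells all that it offers.
- The arm moves only by the tool apply_moves, never from a script. Its argument "rows" is a list of rows, each a list of 6 numbers: the shift along the tool's x, y, z in mm, then the turn, a rotation vector about the tool's x, y, z in rad. In form: [[dx, dy, dz, rx, ry, rz], ...]. A call has exactly 5 rows; each row shifts and turns the commanded pose from where the row before left it, along the tool's axes as they then stand; what a row does not reach is not made up. A row lasts 1/8 s, in which the tool goes at most 62.5 mm and 10.7 degrees, less where a joint would pass 70% of its speed; a pose out of reach is approached as far as the arm can. A call is refused whole if a number of a shift passes 62.5 or a number of a turn 0.188, either way. A call with a gripper value outside its range is refused whole. "fingers" is the finger opening in mm, from 0 to 85.4, set as the call begins (left out, the last holds). The fingers move at their own pace and stop on an object; "grip_force" is the grip in N (left out, the last holds). Time passes only in rows, so rows that do not move let the fingers close, or fill a call up. It gives the time, the measured TCP pose, the force, the opening and the grip force at its end, in the units of the state.
- sense(): the state, without advancing time (a new reading comes with each control period).
- eyes.snapshot(name): name is "side" or "top" or "wrist"; returns (picture, depth): 384x512x3 uint8, red, green, blue; 384x512 float32, mm along the optical axis (not along the pixel's ray), 0 where there is no reading.
- eyes.get_calibration(name): a dict with "intrinsics" (3x3 intrinsics, pixels), "R" (3x3) and "t" (3): a world point X has camera coordinates R X + t; the wrist camera has in their place "mount" (4x4, takes a point from camera to tool coordinates, whose origin is the TCP and whose axes are the flange's). Camera axes: x right, y down, z forward; pixel columns grow to the right and rows downward; lengths in mm; the calibration is good to about 2 mm. A picture is of the moment at which its call begins: read the wrist's pose just before it. get_calibration takes no time and is no camera call.
- job.hand_in(): hands the job in; it is judged then, once.
Trained networks look in the newest picture that a camera, given by its name, has taken for a name from the list of things; names that differ only in an ending like _2 or _b are one class to them, and where a whole thing is asked for, a point or a joint stands for the part that bears it (a point fixed in the world has none). Each returns a list of dicts, best first, with "confidence" (0 to 1); they miss things now and then, are a little off and sometimes report something else, mostly with a low value. They report only what shows in the picture. A call takes as long as a camera call. They do not tell look-alikes from the thing itself.
- models.boxes_of(name, camera): "xyz" ([x, y, z] in mm, in world coordinates, good to about 4 mm: the middle of the surface that is visible of it).
- models.cut_out(name, camera): "pixels" (384x512 bool, what is visible of it).
- models.place_of(name, camera): "xyz" ([x, y, z] in mm, in world coordinates, good to about 4 mm: a listed point, or the origin of a listed thing).
The state is a dict: "time": time; "joint_pos": joint angles; "qd": joint speeds; "joint_efforts": joint torques, N m; "tool_pos": TCP position; "tcp_rot": TCP orientation; "ft_force": force on the tool from outside, world axes, zero at the start; "wrist_torque": the same for the moment, N m; "finger_gap": finger opening in mm; "grip_force": force on a finger pad.
Only numpy, scipy, OpenCV 4.12 (cv2) and the standard library are available. Lean on these libraries where they do the work, as an engineer would, in place of code of your own. Each camera call takes 0.05 s, during which the arm holds its last target. There are 200 camera calls.

## Working session

There is one attempt and no reset: what is moved stays moved. The work goes in short steps, Python scripts to look and compute and a tool call to move; the robot and the scene stay as the last step left them, time stands still between calls to the robot, and variables do not carry over. Pictures are saved under pics/ and viewed, at most 10 in all, crops included, and the job is handed in when it is done.

Besides the shell and the picture viewer there is one more tool, called after "Request:" as name([rows], argument=value, ...), one row to a line, values as JSON. apply_moves: Moves the arm, as the interface text tells. Its arguments: {"type":"object","properties":{"rows":{"type":"array"},"fingers":{"type":"number"},"grip_force":{"type":"number"}},"required":["rows"]}

```bash
mkdir -p pics
cat > h.py <<'E'
import numpy as np, cv2
from scipy.spatial.transform import Rotation as Rn
from bench import sense, eyes, job, models
def cam(name):
    c=eyes.get_calibration(name); K=np.array(c["intrinsics"])
    if name=="wrist":
        s=sense(); M=np.array(c["mount"]); R=Rn.from_euler('xyz',s["tcp_rot"],degrees=True).as_matrix()
        T=np.eye(4);T[:3,:3]=R;T[:3,3]=s["tool_pos"];T=T@M
    else:
        T=np.eye(4);T[:3,:3]=np.array(c["R"]).T;T[:3,3]=-T[:3,:3]@np.array(c["t"])
    return K,T
def cloud(depth,K,T):
    v,u=np.mgrid[:depth.shape[0],:depth.shape[1]]
    p=np.stack([(u-K[0,2])/K[0,0]*depth,(v-K[1,2])/K[1,1]*depth,depth],-1)
    return p@T[:3,:3].T+T[:3,3]
def shot(name,f=None):
    K,T=cam(name); im,d=eyes.snapshot(name)
    if f: cv2.imwrite("pics/"+f,im[:,:,::-1])
    return im,d,cloud(d,K,T),K,T
E
python3 - <<'E'
from h import *
np.set_printoptions(precision=1,suppress=True)
s=sense();print(s["time"],s["tool_pos"],s["tcp_rot"])
ims=[]
for c in["top","side"]:
    im,d,P,K,T=shot(c); ims.append(im); np.savez(c+".npz",im=im,d=d,P=P); print(c,T[:3,3])
    for n in["unit","knob","bay","tray","jar_mid","offcut_mid","spray","tin","measure","vice_end"]:
        for r in models.place_of(n,c)[:3]:
            x=np.array(r["xyz"]); p=T[:3,:3].T@(x-T[:3,3]); q=K@p; print(n,x,round(r["confidence"],2),"px",(q[:2]/q[2]).round(), {k:v for k,v in r.items() if k not in("xyz","confidence")})
cv2.imwrite("pics/a.png",ims[0][:,:,::-1]);cv2.imwrite("pics/b.png",ims[1][:,:,::-1])
E
```

```text
0.0 [ 235.6 -551.2  230.2] [-179.9   -0.    23.1]
top [-131.7   47.2  995.4]
unit [576.3 389.7  -2.7] 0.73 px [193. 197.] {}
jar_mid [601.  180.8  50.7] 0.8 px [261. 194.] {}
offcut_mid [765.6 303.7  17.2] 0.57 px [236. 155.] {}
measure [564.9 392.5 168.5] 0.8 px [185. 162.] {}
side [ 364.1 -528.6  554.2]
unit [579.9 390.8  -0.6] 0.62 px [238. 202.] {}
unit [602.4 182.8  46.1] 0.48 px [266. 225.] {}
knob [583.  250.8  42. ] 0.63 px [251. 214.] {}
bay [552.9 363.    8.6] 0.56 px [231. 205.] {}
tray [495.5 -98.6  -0.7] 0.6 px [258. 338.] {}
jar_mid [603.2 181.5  49. ] 0.77 px [267. 224.] {}
jar_mid [500.3 -98.1  -3.2] 0.35 px [261. 338.] {}
offcut_mid [333.  273.3  22.1] 0.73 px [156. 231.] {}
offcut_mid [765.2 303.4  25.8] 0.71 px [306. 200.] {}
offcut_mid [676.9 -83.   18.1] 0.61 px [343. 303.] {}
spray [772.6 178.    1.3] 0.83 px [327. 230.] {}
tin [568.9  45.6   1.7] 0.94 px [271. 277.] {}
measure [563.2 398.  167.8] 0.72 px [230. 151.] {}
```

View pics/a.png

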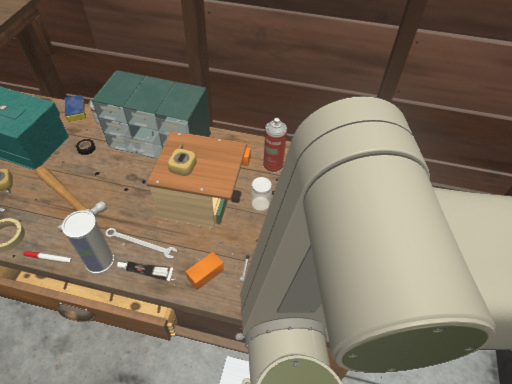

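View pics/b.png

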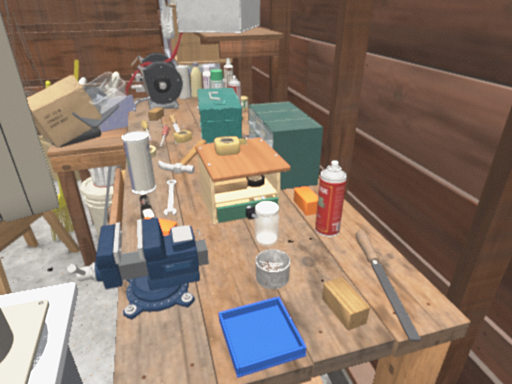

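Top view: unit at (193,180), jar (261,194), spray (274,145). An orange block is at (205,270) and an orange one at (247,155). Side view: jar (266,224), tin (272,268), tray (260,335), vice (150,260), knob (250,212). The offcut candidates are pine (345,303), orange (306,200) and orange behind the vice (165,228). The pine one at (345,303) matches the description.

Run:
```python
from h import *
np.set_printoptions(precision=1,suppress=True)
D={c:np.load(c+".npz") for c in("top","side")}
def rect(P,m,n):
    q=P[m][:,:2].astype(np.float32)
    if len(q)<8: print(n,"few",len(q));return
    r=cv2.minAreaRect(q); print(n,len(q),"c",np.round(r[0],1),"size",np.round(r[1],1),"ang",round(r[2],1),"z",np.percentile(P[m][:,2],[5,50,95]))
for c in D:
    P=D[c]["P"]; d=D[c]["d"]; im=D[c]["im"].astype(int); z=P[...,2]; x=P[...,0]; y=P[...,1]; ok=d>0
    def near(cx,cy,r): return ok&(np.hypot(x-cx,y-cy)<r)
    print(c)
    m=near(575,370,190)&(z>160)&(z<178); m=cv2.erode(m.astype(np.uint8),np.ones((3,3)))>0
    rect(P,m,"board")
    rect(P,near(602,181,50)&(z>93)&(z<106),"jarlid")
    rect(P,near(677,-83,90)&(z>38)&(z<52),"offcut")
    rect(P,near(677,-83,90)&(z>10)&(z<52),"offcutall")
    b=(im[...,2]>im[...,0]+80)
    rect(P,near(495,-98,120)&(z>20)&(z<32)&b,"trayrim")
    rect(P,near(495,-98,120)&(z<10)&b,"trayfloor")
    rect(P,near(569,46,60)&(z>46)&(z<58),"tinrim")
    rect(P,near(772,178,60)&(z>20)&(z<150),"spray")
    g=(im[...,1]>im[...,0]+25)&(im[...,1]>im[...,2]+10)
    m=near(578,270,130)&g&(z<70)&(z>0); rect(P,m,"green")
    if m.sum()>10:
        q=P[m]; A=q-q.mean(0); w=np.linalg.svd(A)[2]; print("green plane n",w[2],"ext",w[0],q.mean(0))
    m=near(578,250,60)&(im.sum(-1)<120)&(z>25)&(z<60)&(y<275); rect(P,m,"knob")
    m=ok&(x<600)&(x>250)&(y>-50)&(y<270)&(z>60)&(b|(im[...,2]>im[...,0]+25))&(z<160); rect(P,m,"vice")
    if m.sum()>10: q=P[m]; i=q[:,0].argsort()[-6:]; print(q[i]); q2=q[(q[:,2]>105)]; print("hi",q2.min(0),q2.max(0))
P=D["side"]["P"]
for v in range(225,285,12): print([tuple(P[v,u].round().astype(int)) for u in range(110,212,12)])
im=D["side"]["im"]; cv2.imwrite("pics/c.png",cv2.resize(np.hstack([im[180:340,90:290],im[180:340,250:450]])[:,:,::-1],None,fx=2,fy=2,interpolation=2))
```

```text
top
board 3601 c [589.2 377. ] size [232.8 263.3] ang 2.7 z [164.6 167.2 169.9]
jarlid 247 c [600.2 180.8] size [54.2 54.6] ang 76.8 z [ 94.5  97.2 100.1]
offcut few 0
offcutall few 0
trayrim few 0
trayfloor few 0
tinrim few 0
spray 609 c [753.6 176.7] size [36.  65.1] ang 7.9 z [ 27.2  87.8 144.1]
green 54 c [522.4 284. ] size [54.7 10.6] ang 3.4 z [53.4 56.6 59.9]
green plane n [ 0.  -0.3 -1. ] ext [-1.  -0.1 -0. ] [521.  283.3  56.7]
knob few 0
vice few 0
side
board 2151 c [616.2 364.9] size [277.7 250.9] ang 2.1 z [166.9 170.2 171.5]
jarlid 270 c [601.  178.8] size [55.9 54.7] ang 60.0 z [ 94.5 100.  101.6]
offcut 921 c [675.1 -86.7] size [47.  92.2] ang 6.5 z [40.3 46.3 47.8]
offcutall 1438 c [675.  -87.1] size [47.1 93. ] ang 6.3 z [13.8 45.2 47.5]
trayrim 926 c [ 497.3 -102.3] size [125.  126.3] ang 2.6 z [20.6 25.5 27.5]
trayfloor 3039 c [504.7 -89.5] size [133.2 153.2] ang 0.5 z [4.8 6.4 8.2]
tinrim 199 c [570.4  44.1] size [74.5 74.3] ang 30.6 z [46.3 50.2 53. ]
spray 1141 c [762.4 162. ] size [34.3 65. ] ang 58.9 z [ 27.4  88.7 144.1]
green 511 c [582.4 273.7] size [171.7 
[... 1772 characters left out ...]
4(67), np.int64(97)), (np.int64(315), np.int64(41), np.int64(112)), (np.int64(336), np.int64(45), np.int64(104)), (np.int64(359), np.int64(43), np.int64(100)), (np.int64(381), np.int64(45), np.int64(93)), (np.int64(405), np.int64(44), np.int64(88)), (np.int64(430), np.int64(61), np.int64(69))]
[(np.int64(246), np.int64(50), np.int64(93)), (np.int64(265), np.int64(61), np.int64(78)), (np.int64(287), np.int64(61), np.int64(72)), (np.int64(309), np.int64(62), np.int64(66)), (np.int64(332), np.int64(44), np.int64(75)), (np.int64(355), np.int64(41), np.int64(72)), (np.int64(378), np.int64(40), np.int64(67)), (np.int64(402), np.int64(42), np.int64(59)), (np.int64(432), np.int64(101), np.int64(2))]
```

View pics/c.png

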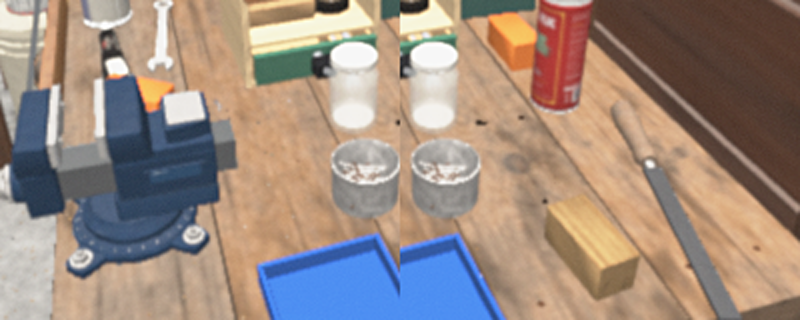

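```bash
cat >> h.py <<'E'
def plan(legs,start=None):
    """legs: (xyz, rpy, nrows); prints rounded rows"""
    if start is None: s=sense(); p=np.array(s["tool_pos"]);R=Rn.from_euler('xyz',s["tcp_rot"],degrees=True)
    else: p=np.array(start[0],float);R=Rn.from_euler('xyz',start[1],degrees=True)
    k=0
    for xyz,rpy,n in legs:
        G=Rn.from_euler('xyz',rpy,degrees=True); 
        for i in range(n):
            f=1/(n-i); d=R.inv().apply((np.array(xyz)-p)*f); w=(R.inv()*G).as_rotvec()*f
            d=np.round(d,1);w=np.round(w,3)
            print("[",", ".join(f"{v:g}" for v in [*d,*w]),"],",sep=""); k+=1
            if k%5==0: print()
            p=p+R.apply(d);R=R*Rn.from_rotvec(w)
E
python3 - <<'E'
from h import *
plan([((601,180,215),(180,0,94),15),((601,180,42),(180,0,94),5)])
E
```

```text
[41.6, -35.3, 1.1, -0, -0, -0.082],
[44.3, -31.8, 1.1, -0, -0, -0.082],
[46.8, -28, 1.1, 0, -0, -0.083],
[48.9, -24.1, 1.1, 0, -0, -0.082],
[50.7, -20, 1.1, 0, -0, -0.083],

[52.2, -15.7, 1.1, 0, -0, -0.082],
[53.3, -11.4, 1.1, 0, -0, -0.083],
[54.1, -6.9, 1.1, 0, -0, -0.082],
[54.5, -2.4, 1.1, 0, -0, -0.083],
[54.5, 2.1, 1.1, 0, -0, -0.082],

[54.1, 6.5, 1.1, 0, -0, -0.083],
[53.4, 11, 1.1, 0, -0, -0.082],
[52.3, 15.3, 1, 0, -0, -0.083],
[50.9, 19.6, 1.1, 0, -0, -0.082],
[49, 23.8, 1, 0, -0, -0.083],

[0, -0, 34.6, 0, -0, 0],
[0, -0, 34.6, 0, -0, 0],
[0, -0, 34.6, 0, -0, 0],
[0, -0, 34.6, 0, -0, 0],
[0, -0, 34.6, 0, -0, 0],
```

Request:
apply_moves([
  [41.6,-35.3,1,0,0,-0.082],
  [44.3,-31.8,1,0,0,-0.082],
  [46.8,-28,1,0,0,-0.083],
  [48.9,-24.1,1,0,0,-0.082],
  [50.7,-20,1,0,0,-0.083],
], fingers=85)

```text
time: 1.72
tool_pos: [358.1, -306.2, 226.5]
tcp_rot: [180.0, -0.0, 46.9]
ft_force: [1.3, 0.7, -0.3]
finger_gap: 84.9
grip_force: 0.0
```

Request:
apply_moves([
  [52.2,-15.7,1,0,0,-0.082],
  [53.3,-11.4,1,0,0,-0.083],
  [54.1,-6.9,1,0,0,-0.082],
  [54.5,-2.4,1,0,0,-0.083],
  [54.5,2.1,1,0,0,-0.082],
])

```text
time: 2.35
tool_pos: [480.0, -62.2, 221.6]
tcp_rot: [179.9, -0.0, 70.5]
ft_force: [0.7, -0.8, 0.7]
finger_gap: 85.1
grip_force: 0.0
```

Request:
apply_moves([
  [54.1,6.5,1,0,0,-0.083],
  [53.4,11,1,0,0,-0.082],
  [52.3,15.3,1,0,0,-0.083],
  [50.9,19.6,1,0,0,-0.082],
  [49,23.8,1,0,0,-0.083],
])

```text
time: 2.98
tool_pos: [601.8, 181.7, 216.4]
tcp_rot: [180.0, 0.0, 94.2]
ft_force: [1.1, 0.7, 0.2]
finger_gap: 84.8
grip_force: 0.0
```

Run:
```python
from h import *
s=sense();print(s["time"],s["tool_pos"],s["tcp_rot"])
im,d,P,K,T=shot("wrist","w1.png");print(T[:3,3])
z=P[...,2];m=(d>0)&(abs(z-99)<5)&(np.hypot(P[...,0]-601,P[...,1]-180)<45)
print(m.sum(), m.any() and (cv2.minEnclosingCircle(P[m][:,:2].astype(np.float32)),np.median(z[m])))
print(models.place_of("jar_mid","wrist")[:2])
plan([((601,180,42),(180,0,94),5)])
```

```text
2.975 [601.75536092 181.7254492  216.36112888] [1.79974393e+02 5.48617865e-03 9.41739483e+01]
[596.3612081  254.75460621 357.54688701]
3731 (((602.0264282226562, 182.19503784179688), 28.258298873901367), np.float64(97.6837788655157))
[]
[-1, -0.1, 34.6, -0, -0, 0.001],
[-1, -0.2, 34.5, -0, -0, 0.001],
[-0.9, -0.1, 34.6, -0, -0, 0.002],
[-1, -0.2, 34.5, -0.001, -0.001, 0.001],
[-0.9, -0.2, 34.6, -0, -0, 0.002],
```

View pics/w1.png

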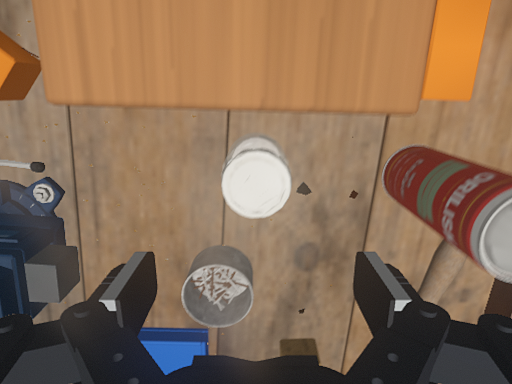

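The wrist view shows the jar lid at (256,182) and tin at (218,290), with spray can to the right at (450,200). The camera sits on the unit side of the tool, so I will lean the tool 15° away to keep it clear of the top board.

```bash
cat >> h.py <<'E'
def rpy(lean,yaw):
    return (Rn.from_euler('z',yaw,degrees=True)*Rn.from_euler('x',180,degrees=True)*Rn.from_euler('y',lean,degrees=True)).as_euler('xyz',degrees=True)
def tcp(gp,lean,yaw):
    return np.array(gp,float)+19*Rn.from_euler('xyz',rpy(lean,yaw),degrees=True).apply([0,0,1])
E
python3 - <<'E'
from h import *
r=rpy(15,94)
plan([(tcp((601.5,181,150),15,94),r,5),(tcp((601.5,181,66),15,94),r,5)])
plan([(tcp((601.5,181,190),15,94),r,5),(tcp((497,-101,190),15,94),r,10),(tcp((497,-101,82),15,94),r,5)],(tcp((601.5,181,66),15,94),r))
E
```

```text
[0.2, -0, 16.6, -0, 0.052, 0.001],
[-0.6, -0.1, 16.6, -0.001, 0.052, 0.001],
[-1.5, -0.1, 16.6, -0, 0.052, 0.001],
[-2.3, -0, 16.5, -0.001, 0.052, 0.002],
[-3.2, -0.1, 16.3, -0, 0.052, 0.001],

[-4.3, 0, 16.2, -0, 0, 0],
[-4.4, 0, 16.2, -0, 0, 0],
[-4.3, 0, 16.2, -0, 0, 0],
[-4.4, 0, 16.3, -0, 0, 0],
[-4.3, 0, 16.2, -0, 0, 0],

[6.4, 0, -24, 0, 0, 0],
[6.4, -0, -23.9, 0, 0, 0],
[6.4, -0, -24, 0, 0, 0],
[6.4, -0, -23.9, 0, 0, 0],
[6.5, -0, -24, 0, 0, 0],

[-26.5, -12.4, -7.1, 0, 0, 0],
[-26.5, -12.4, -7.1, 0, 0, 0],
[-26.5, -12.4, -7.1, 0, 0, 0],
[-26.5, -12.4, -7.1, 0, 0, 0],
[-26.4, -12.4, -7.1, 0, 0, 0],

[-26.5, -12.4, -7.1, 0, 0, 0],
[-26.4, -12.4, -7.1, 0, 0, 0],
[-26.5, -12.4, -7.1, 0, 0, 0],
[-26.4, -12.4, -7, 0, 0, 0],
[-26.5, -12.3, -7.1, 0, 0, 0],

[-5.6, -0, 20.9, 0, 0, 0],
[-5.6, -0, 20.9, 0, 0, 0],
[-5.6, -0, 20.8, 0, 0, 0],
[-5.6, -0, 20.9, 0, 0, 0],
[-5.5, -0, 20.8, 0, 0, 0],
```

Request:
apply_moves([
  [0,0,16.6,0,0.052,0.001],
  [-0.6,0,16.6,0,0.052,0.001],
  [-1.5,0,16.6,0,0.052,0.001],
  [-2.3,0,16.5,0,0.052,0.001],
  [-3.2,0,16.3,0,0.052,0.001],
])

```text
time: 3.7
tool_pos: [601.0, 180.4, 132.9]
tcp_rot: [-180.0, -15.0, 93.7]
ft_force: [0.5, 0.4, -0.2]
finger_gap: 84.8
grip_force: 0.0
```

Request:
apply_moves([
  [-4.3,0,16.2,0,0,0],
  [-4.4,0,16.2,0,0,0],
  [-4.3,0,16.2,0,0,0],
  [-4.4,0,16.2,0,0,0],
  [-4.3,0,16.2,0,0,0],
])

```text
time: 4.32
tool_pos: [600.9, 181.0, 48.2]
tcp_rot: [-180.0, -14.9, 93.7]
ft_force: [1.1, -0.0, -0.6]
finger_gap: 84.9
grip_force: 0.0
```

Request:
apply_moves([
  [0,0,0,0,0,0],
  [0,0,0,0,0,0],
  [0,0,0,0,0,0],
  [0,0,0,0,0,0],
  [0,0,0,0,0,0],
], fingers=40, grip_force=50)

```text
time: 4.95
tool_pos: [601.0, 180.8, 49.5]
tcp_rot: [-180.0, -14.9, 93.7]
ft_force: [0.3, -0.4, -3.0]
finger_gap: 59.6
grip_force: 54.9
```

Run:
```python
from h import *
s=sense();p=np.array(s["tool_pos"]);r=s["tcp_rot"];print(p)
plan([(p+[0,0,100],r,5),(p+[-104.5,-282,100],r,10),(p+[-104.5,-282,12],r,5)])
```

```text
[601.03771283 180.77371239  49.50863523]
[5.1, -0, -19.3, 0, 0, 0],
[5.1, -0, -19.3, 0, 0, 0],
[5.2, -0, -19.3, 0, 0, 0],
[5.1, -0, -19.4, 0, 0, 0],
[5.2, -0, -19.3, 0, 0, 0],

[-26.5, -12.3, -7.1, 0, 0, 0],
[-26.5, -12.3, -7.1, 0, 0, 0],
[-26.5, -12.3, -7, 0, 0, 0],
[-26.6, -12.3, -7.1, 0, 0, 0],
[-26.5, -12.2, -7, 0, 0, 0],

[-26.6, -12.3, -7.1, 0, 0, 0],
[-26.5, -12.2, -7, 0, 0, 0],
[-26.6, -12.3, -7.1, 0, 0, 0],
[-26.5, -12.2, -7, 0, 0, 0],
[-26.6, -12.3, -7.1, 0, 0, 0],

[-4.5, 0, 17, 0, 0, 0],
[-4.5, 0, 17, 0, 0, 0],
[-4.5, 0, 17, 0, 0, 0],
[-4.6, 0, 17, 0, 0, 0],
[-4.5, 0.1, 17.1, 0, 0, 0],
```

Request:
apply_moves([
  [5.1,0,-19.3,0,0,0],
  [5.1,0,-19.3,0,0,0],
  [5.2,0,-19.3,0,0,0],
  [5.1,0,-19.4,0,0,0],
  [5.2,0,-19.3,0,0,0],
])

```text
time: 5.58
tool_pos: [601.1, 180.8, 151.1]
tcp_rot: [180.0, -14.9, 93.7]
ft_force: [-0.9, 0.0, -5.8]
finger_gap: 59.7
grip_force: 56.2
```

Request:
apply_moves([
  [-26.5,-12.3,-7.1,0,0,0],
  [-26.5,-12.3,-7.1,0,0,0],
  [-26.5,-12.3,-7,0,0,0],
  [-26.6,-12.3,-7.1,0,0,0],
  [-26.5,-12.2,-7,0,0,0],
])

```text
time: 6.2
tool_pos: [548.4, 39.0, 150.3]
tcp_rot: [180.0, -14.9, 93.7]
ft_force: [0.4, -0.2, -5.3]
finger_gap: 59.1
grip_force: 56.2
```

Request:
apply_moves([
  [-26.6,-12.3,-7.1,0,0,0],
  [-26.5,-12.2,-7,0,0,0],
  [-26.6,-12.3,-7.1,0,0,0],
  [-26.5,-12.2,-7,0,0,0],
  [-26.6,-12.3,-7.1,0,0,0],
])

```text
time: 6.82
tool_pos: [496.3, -102.2, 150.4]
tcp_rot: [180.0, -14.9, 93.7]
ft_force: [0.7, -1.3, -5.3]
finger_gap: 59.2
grip_force: 56.2
```

Request:
apply_moves([
  [-4.5,0,17,0,0,0],
  [-4.5,0,17,0,0,0],
  [-4.5,0,17,0,0,0],
  [-4.6,0,17,0,0,0],
  [-4.5,0,17.1,0,0,0],
])

```text
time: 7.45
tool_pos: [496.2, -100.6, 59.8]
tcp_rot: [-179.9, -14.9, 93.7]
ft_force: [-0.3, -0.0, -5.1]
finger_gap: 59.3
grip_force: 56.2
```

Run:
```python
from h import *
im,d,P,K,T=shot("side","s2.png")
s=sense();print(s["time"],s["tool_pos"],s["tcp_rot"],s["ft_force"],s["finger_gap"])
```

```text
7.5 [ 494.7049419  -100.11898902   57.36548683] [-179.75523043  -14.99564223   93.69712377] [-2.83619755  0.59642157 -7.7243587 ] 59.086673495642756
```

View pics/s2.png

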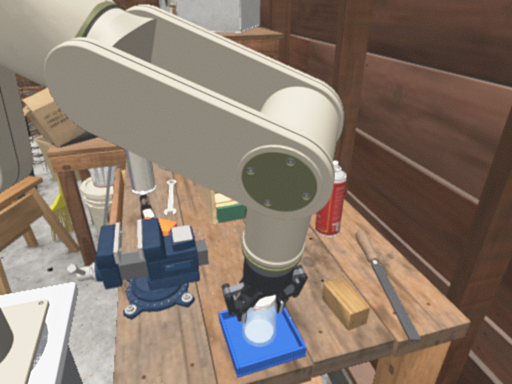

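The jar hangs over the tray centre, at about (262,325), upright. Now a slow touch-down.

Request:
apply_moves([
  [-0.4,0,1.4,0,0,0],
  [-0.4,0,1.4,0,0,0],
  [-0.3,0,1,0,0,0],
  [-0.3,0,1,0,0,0],
  [0,0,0,0,0,0],
])

```text
time: 8.12
tool_pos: [496.5, -101.4, 56.5]
tcp_rot: [-180.0, -14.9, 93.7]
ft_force: [0.4, -0.4, -5.2]
finger_gap: 59.1
grip_force: 56.2
```

Request:
apply_moves([
  [-0.2,0,0.6,0,0,0],
  [-0.2,0,0.6,0,0,0],
  [0,0,0,0,0,0],
  [0,0,0,0,0,0],
  [0,0,0,0,0,0],
])

```text
time: 8.75
tool_pos: [496.4, -101.3, 55.0]
tcp_rot: [-180.0, -14.9, 93.7]
ft_force: [-0.1, 1.0, -5.6]
finger_gap: 59.0
grip_force: 56.2
```

Request:
apply_moves([
  [-0.2,0,0.8,0,0,0],
  [-0.2,0,0.6,0,0,0],
  [0,0,0,0,0,0],
  [0,0,0,0,0,0],
  [0,0,0,0,0,0],
])

```text
time: 9.38
tool_pos: [496.6, -101.4, 54.3]
tcp_rot: [-180.0, -14.9, 93.7]
ft_force: [-4.0, 0.6, 5.9]
finger_gap: 59.4
grip_force: 57.4
```

Request:
apply_moves([
  [0,0,0,0,0,0],
  [0,0,0,0,0,0],
  [0,0,0,0,0,0],
  [0,0,0,0,0,0],
  [0,0,0,0,0,0],
], fingers=84)

```text
time: 10.0
tool_pos: [496.4, -101.4, 53.5]
tcp_rot: [-180.0, -14.9, 93.7]
ft_force: [-0.2, -0.2, 0.0]
finger_gap: 84.0
grip_force: 0.0
```

Request:
apply_moves([
  [5.1,0,-19.3,0,0,0],
  [5.1,0,-19.3,0,0,0],
  [5.2,0,-19.3,0,0,0],
  [5.2,0,-19.4,0,0,0],
  [5.2,0,-19.3,0,0,0],
])

```text
time: 10.62
tool_pos: [496.6, -101.4, 155.3]
tcp_rot: [180.0, -14.9, 93.7]
ft_force: [0.7, -0.2, -0.0]
finger_gap: 84.2
grip_force: 0.0
```

Run:
```python
from h import *
im,d,P,K,T=shot("side")
z=P[...,2];m=(d>0)&(abs(z-104)<6)&(np.hypot(P[...,0]-497,P[...,1]+101)<50)&(im.min(-1)>150)
print(m.sum(), m.any() and (cv2.minEnclosingCircle(P[m][:,:2].astype(np.float32)),np.median(z[m])))
s=sense();print(s["tool_pos"],s["tcp_rot"])
plan([((590,175,135),rpy(40,93.7),10)],((496.6,-101.4,154),rpy(15,93.7)))
```

```text
730 (((495.65618896484375, -101.5760269165039), 28.993215560913086), np.float64(105.18646037848328))
[ 497.97367875 -101.91874353  158.15646969] [179.79779532 -14.77817284  93.78151408]
[25.6, 11.1, 8.8, 0, 0.044, 0],
[25.2, 11.1, 9.9, 0, 0.044, -0],
[24.7, 11.1, 11, 0, 0.044, -0],
[24.2, 11.1, 12.1, 0, 0.043, -0],
[23.6, 11.1, 13.1, 0, 0.044, -0],

[23, 11.1, 14.2, -0, 0.043, -0],
[22.4, 11.1, 15.2, -0, 0.044, 0],
[21.7, 11.1, 16.1, -0, 0.043, -0],
[21, 11.1, 17, 0, 0.044, -0],
[20.3, 11.1, 18, -0, 0.043, 0],
```

The jar is upright in the tray at (496,-102), with its top at 105.

Request:
apply_moves([
  [25.6,11.1,8.8,0,0.044,0],
  [25.2,11.1,9.9,0,0.044,0],
  [24.7,11.1,11,0,0.044,0],
  [24.2,11.1,12.1,0,0.043,0],
  [23.6,11.1,13.1,0,0.044,0],
], fingers=70)

```text
time: 11.3
tool_pos: [543.3, 37.8, 144.0]
tcp_rot: [-179.9, -27.5, 93.7]
ft_force: [-1.0, 0.2, 1.0]
finger_gap: 70.1
grip_force: 0.0
```

Request:
apply_moves([
  [23,11.1,14.2,0,0.043,0],
  [22.4,11.1,15.2,0,0.044,0],
  [21.7,11.1,16.1,0,0.043,0],
  [21,11.1,17,0,0.044,0],
  [20.3,11.1,18,0,0.043,0],
])

```text
time: 11.92
tool_pos: [589.9, 176.0, 134.0]
tcp_rot: [-179.9, -40.0, 93.7]
ft_force: [-0.5, 0.1, 0.7]
finger_gap: 70.1
grip_force: 0.0
```

Run:
```python
from h import *
np.set_printoptions(precision=1,suppress=True)
s=sense();print(s["time"],s["tool_pos"],s["tcp_rot"])
im,d,P,K,T=shot("wrist","w2.png")
for c in("wrist",):
  for n in("knob","bay","unit"):
    print(n,c,[(np.array(r["xyz"]),round(r["confidence"],2)) for r in models.place_of(n,c)[:2]])
i=im.astype(int);x,y,z=P[...,0],P[...,1],P[...,2]
k=(d>0)&(im.max(-1)<70)&(z>25)&(z<60)&(abs(x-585)<40)&(y>225)&(y<285)
if k.sum()>5: print("knob",k.sum(),np.percentile(P[k],[3,50,97],axis=0))
g=(d>0)&(i[...,1]>i[...,0]+20)&(i[...,1]>i[...,2]+5)&(y>230)&(y<320)&(z<62)&(z>5)
if g.sum()>5:
  q=P[g];print("green",len(q),q.min(0),q.max(0)); f=np.polyfit(q[:,0],q[:,1],1);print("slope",f,"resid",np.std(q[:,1]-np.polyval(f,q[:,0])))
im,d,P,K,T=shot("side")
print([(np.array(r["xyz"]),round(r["confidence"],2)) for r in models.place_of("knob","side")[:2]])
```

```text
11.925 [589.9 176.  134. ] [-179.9  -40.    93.7]
knob wrist [(array([581.3, 252.7,  44.5]), 0.89)]
bay wrist []
unit wrist []
knob 1231 [[570.4 240.2  40.2]
 [584.6 250.5  52.7]
 [598.9 263.8  54.3]]
green 2440 [496.6 277.6  10.7] [677.  319.7  58.5]
slope [  0.  262.2] resid 4.194191227794652
[(array([585.8, 252.1,  43.4]), 0.82)]
```

View pics/w2.png

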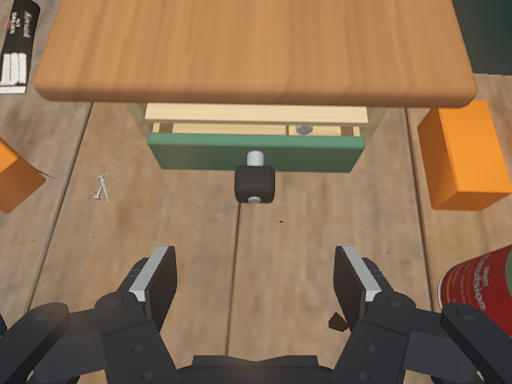

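The knob is at pixel (255,183), at (585,252,43). The fingers straddle it with a clear path.

Run:
```python
from h import *
r=rpy(40,93.7)
A=(584.3,260.5,32)
plan([(A,r,10)],((589.9,176,134),r))
u=np.array([np.cos(np.radians(93.6)),np.sin(np.radians(93.6)),0])
plan([(A-125*u,r,10)],(A,r))
```

```text
[-0.1, -0, 13.3, 0, 0, 0],
[-0.1, -0, 13.3, 0, 0, 0],
[-0.1, -0, 13.2, 0, 0, 0],
[-0.1, -0, 13.3, 0, 0, 0],
[-0, -0, 13.2, 0, 0, 0],

[-0.1, -0, 13.3, 0, 0, 0],
[-0, -0, 13.2, 0, 0, 0],
[-0.1, -0, 13.3, 0, 0, 0],
[-0, -0.1, 13.2, 0, 0, 0],
[-0.1, -0, 13.3, 0, 0, 0],

[-9.6, -0, -8, 0, 0, 0],
[-9.6, -0, -8, 0, 0, 0],
[-9.6, -0, -8, 0, 0, 0],
[-9.6, -0, -8, 0, 0, 0],
[-9.6, -0, -8.1, 0, 0, 0],

[-9.6, -0, -8, 0, 0, 0],
[-9.5, -0.1, -8.1, 0, 0, 0],
[-9.6, -0, -8, 0, 0, 0],
[-9.5, -0.1, -8.1, 0, 0, 0],
[-9.6, -0, -8, 0, 0, 0],
```

Request:
apply_moves([
  [0,0,19,0,0,0],
  [0,0,19,0,0,0],
  [0,0,19,0,0,0],
  [0,0,19,0,0,0],
  [0,0,19,0,0,0],
])

```text
time: 12.85
tool_pos: [585.2, 237.0, 59.8]
tcp_rot: [-179.9, -39.9, 93.7]
ft_force: [-0.8, 0.5, 0.2]
finger_gap: 70.0
grip_force: 0.0
```

Request:
apply_moves([
  [0,0,10,0,0,0],
  [0,0,10,0,0,0],
  [0,0,9,0,0,0],
  [0,0,8.5,0,0,0],
  [0,0,0,0,0,0],
])

```text
time: 13.48
tool_pos: [583.6, 260.2, 31.8]
tcp_rot: [-179.9, -39.9, 93.7]
ft_force: [0.3, -0.3, -0.0]
finger_gap: 69.8
grip_force: 0.0
```

Request:
apply_moves([
  [0,0,0,0,0,0],
  [0,0,0,0,0,0],
  [0,0,0,0,0,0],
  [0,0,0,0,0,0],
  [0,0,0,0,0,0],
], fingers=15, grip_force=40)

```text
time: 14.1
tool_pos: [583.8, 260.0, 33.0]
tcp_rot: [-179.9, -39.9, 93.7]
ft_force: [-6.3, -1.2, 5.4]
finger_gap: 31.4
grip_force: 40.8
```

Knob held (31.4 of 32). Pulling.

Request:
apply_moves([
  [-9.6,0,-8,0,0,0],
  [-9.6,0,-8,0,0,0],
  [-9.6,0,-8,0,0,0],
  [-9.6,0,-8,0,0,0],
  [-9.6,0,-8.1,0,0,0],
])

```text
time: 14.72
tool_pos: [586.5, 197.8, 32.9]
tcp_rot: [-179.7, -40.0, 93.7]
ft_force: [-10.7, 3.1, 8.6]
finger_gap: 31.3
grip_force: 42.4
```

Request:
apply_moves([
  [-9.6,0,-8,0,0,0],
  [-9.6,0,-8,0,0,0],
  [-9.6,0,-8,0,0,0],
  [-9.6,0,-8.1,0,0,0],
  [-3.8,0,-3.2,0,0,0],
])

```text
time: 15.35
tool_pos: [588.9, 143.0, 32.9]
tcp_rot: [-179.6, -40.1, 93.6]
ft_force: [-18.1, 1.9, 13.3]
finger_gap: 31.2
grip_force: 43.7
```

Request:
apply_moves([
  [-2.3,0,-1.9,0,0,0],
  [-2.3,0,-1.9,0,0,0],
  [-2.3,0,-1.9,0,0,0],
  [0,0,0,0,0,0],
  [0,0,0,0,0,0],
])

```text
time: 15.98
tool_pos: [589.3, 134.3, 32.9]
tcp_rot: [-179.6, -40.1, 93.6]
ft_force: [-18.0, -0.9, 14.3]
finger_gap: 31.2
grip_force: 44.3
```

Request:
apply_moves([
  [0.6,-1.5,-0.8,0,0,0],
  [-1.5,-0.8,-1.3,0,0,0],
  [-1.5,-0.2,-1.3,0,0,0],
  [0,0,0,0,0,0],
  [0,0,0,0,0,0],
])

```text
time: 16.6
tool_pos: [589.4, 129.1, 33.0]
tcp_rot: [-179.8, -39.9, 93.6]
ft_force: [-5.6, 1.1, 0.0]
finger_gap: 31.5
grip_force: 41.1
```

Request:
apply_moves([
  [-1.5,-0.1,-1.3,0,0,0],
  [-1.5,-0.1,-1.3,0,0,0],
  [0,0,0,0,0,0],
  [0,0,0,0,0,0],
  [0,0,0,0,0,0],
])

```text
time: 17.23
tool_pos: [589.5, 126.4, 33.0]
tcp_rot: [-179.9, -40.0, 93.7]
ft_force: [-2.7, 7.8, -3.6]
finger_gap: 31.3
grip_force: 41.9
```

Request:
apply_moves([
  [-1.5,-0.1,-1.3,0,0,0],
  [-0.8,-0.1,-0.7,0,0,0],
  [0,0,0,0,0,0],
  [0,0,0,0,0,0],
  [0,0,0,0,0,0],
])

```text
time: 17.85
tool_pos: [589.4, 126.3, 33.1]
tcp_rot: [-179.9, -40.2, 93.7]
ft_force: [4.2, 25.5, -8.6]
finger_gap: 31.7
grip_force: 42.4
```

Request:
apply_moves([
  [1.1,0,1,0,0,0],
  [0,0,0,0,0,0],
  [0,0,0,0,0,0],
  [0,0,0,0,0,0],
  [0,0,0,0,0,0],
], fingers=70)

```text
time: 18.48
tool_pos: [590.2, 123.7, 33.6]
tcp_rot: [-180.0, -39.9, 93.7]
ft_force: [-1.3, 0.3, 0.2]
finger_gap: 70.1
grip_force: 0.0
```

Request:
apply_moves([
  [0,0,-5,0,0,0],
  [0,0,-15,0,0,0],
  [0,0,-25,0,0,0],
  [0,0,-30,0,0,0],
  [0,0,-30,0,0,0],
])

```text
time: 19.1
tool_pos: [594.7, 55.5, 115.7]
tcp_rot: [180.0, -39.8, 93.7]
ft_force: [1.4, -0.8, -0.3]
finger_gap: 70.3
grip_force: 0.0
```

Request:
apply_moves([
  [25,0,-25,0,0,0],
  [30,0,-30,0,0,0],
  [20,0,-20,0,0,0],
  [0,0,0,0,0,0],
  [0,0,0,0,0,0],
])

```text
time: 19.73
tool_pos: [593.5, 66.1, 218.8]
tcp_rot: [-179.9, -39.9, 93.6]
ft_force: [0.0, 0.0, -1.2]
finger_gap: 70.1
grip_force: 0.0
```

Run:
```python
from h import *
np.set_printoptions(precision=1,suppress=True)
s=sense();print(s["time"],s["tool_pos"],s["tcp_rot"])
im,d,P,K,T=shot("wrist","w3.png"); np.savez("w3.npz",im=im,d=d,P=P)
for n in("knob","bay","unit"):
    print(n,[(np.array(r["xyz"]),round(r["confidence"],2)) for r in models.place_of(n,"wrist")[:2]])
im,d,P,K,T=shot("side")
for n in("knob","bay","offcut_mid","tin","spray","measure"):
    print(n,[(np.array(r["xyz"]),round(r["confidence"],2)) for r in models.place_of(n,"side")[:3]])
x,y,z=P[...,0],P[...,1],P[...,2]
m=(d>0)&(np.hypot(x-677,y+83)<90)&(z>38)&(z<52)
print(cv2.minAreaRect(P[m][:,:2].astype(np.float32)))
```

```text
19.725 [593.5  66.1 218.8] [-179.9  -39.9   93.6]
knob [(array([586.6, 121.2,  46.6]), 0.73)]
bay [(array([559.3, 235.1,   8.9]), 0.65)]
unit [(array([579.9, 393.6,  -4.3]), 0.67)]
knob [(array([588.2, 116.9,  40.2]), 0.66)]
bay [(array([561.1, 231.3,   9.8]), 0.87)]
offcut_mid [(array([676.9, -83.2,  22. ]), 0.98), (array([767.5, 304.7,  23.5]), 0.68), (array([335.3, 275.3,  22.8]), 0.58)]
tin [(array([568.1,  45.4,   2.7]), 0.58)]
spray [(array([771.5, 180.8,   0.6]), 0.66)]
measure [(array([565.6, 395.3, 170.9]), 0.8)]
((675.0491333007812, -87.31779479980469), (46.19242858886719, 92.20317840576172), 6.650975704193115)
```

View pics/w3.png

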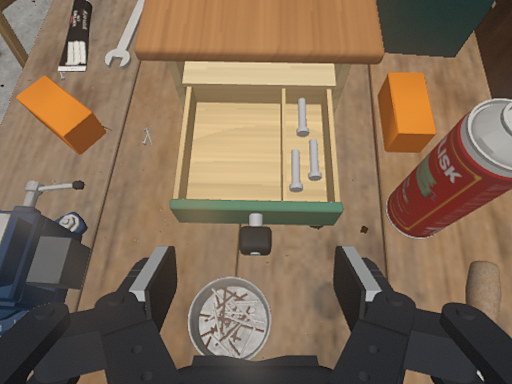

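Run:
```python
from h import *
np.set_printoptions(precision=1,suppress=True)
D=np.load("w3.npz");P=D["P"];d=D["d"];x,y,z=P[...,0],P[...,1],P[...,2]
f=(d>0)&(abs(y-200)<8)&(x>480)&(x<690)
h=[(int(a),float(np.median(z[f&(abs(x-a)<2.5)]).round(0))) for a in range(490,690,5) if (f&(abs(x-a)<2.5)).any()];print(h)
f=(d>0)&(abs(x-555)<10)&(y>110)&(y<260)
print([(int(a),float(np.median(z[f&(abs(y-a)<2)]).round(0))) for a in range(130,245,4) if (f&(abs(y-a)<2)).any()])
r=rpy(25,96.6);G=(676,-86,30);t=lambda g,yw:tcp(g,25,yw)
plan([(t((676,-86,120),96.6),r,5),(t((676,-86,60),96.6),r,5),(t(G,96.6),r,5)])
```

```text
[(500, 50.0), (505, 34.0), (510, 12.0), (515, 12.0), (520, 12.0), (525, 13.0), (530, 12.0), (535, 12.0), (540, 12.0), (545, 12.0), (550, 12.0), (555, 12.0), (560, 12.0), (565, 13.0), (570, 12.0), (575, 12.0), (580, 12.0), (585, 12.0), (590, 12.0), (595, 13.0), (600, 12.0), (605, 12.0), (610, 12.0), (615, 43.0), (620, 13.0), (625, 13.0), (630, 25.0), (635, 25.0), (640, 12.0), (645, 13.0), (650, 13.0), (655, 13.0), (660, 13.0), (665, 24.0), (670, 50.0), (685, -2.0)]
[(130, -1.0), (134, -2.0), (138, -2.0), (142, -2.0), (146, 34.0), (150, 56.0), (154, 56.0), (158, 56.0), (174, 13.0), (178, 12.0), (182, 12.0), (186, 12.0), (190, 12.0), (194, 12.0), (198, 12.0), (202, 13.0), (206, 12.0), (210, 12.0), (214, 12.0), (218, 12.0), (222, 12.0), (226, 12.0), (230, 12.0), (234, 12.0), (238, 13.0), (242, 162.0)]
[-37.9, 14.4, -1.2, 0.005, -0.052, -0.009],
[-38, 14, 0.7, 0.005, -0.052, -0.008],
[-38, 13.7, 2.6, 0.005, -0.052, -0.009],
[-38, 13.4, 4.4, 0.006, -0.052, -0.009],
[-37.8, 13.1, 6.4, 0.005, -0.052, -0.008],

[-5.1, -0, 10.9, 0, 0, -0],
[-5.1, -0, 10.9, 0, 0, -0],
[-5, -0, 10.9, 0, 0, -0],
[-5.1, -0, 10.8, 0, 0, -0],
[-5, -0.1, 10.9, 0, 0, -0],

[-2.5, 0, 5.4, 0, 0, -0],
[-2.6, 0, 5.4, 0, 0, -0],
[-2.5, 0, 5.5, 0, 0, -0],
[-2.6, 0, 5.4, 0, 0, -0],
[-2.5, 0, 5.5, 0, 0, -0],
```

Picture: drawer fully out, wide compartment at pixels x 190–282, bolts on the right. It spans x 507–613 with its floor at about 13, so the bay point is near (560,233). Next, the offcut.

Request:
apply_moves([
  [-37.9,14.4,-1.2,0.005,-0.052,-0.009],
  [-38,14,0.7,0.005,-0.052,-0.008],
  [-38,13.7,2.6,0.005,-0.052,-0.009],
  [-38,13.4,4.4,0.006,-0.052,-0.009],
  [-37.8,13.1,6.4,0.005,-0.052,-0.008],
])

```text
time: 20.9
tool_pos: [675.8, -79.0, 102.3]
tcp_rot: [180.0, -24.9, 96.6]
ft_force: [-0.0, -0.2, -0.2]
finger_gap: 70.0
grip_force: 0.0
```

Request:
apply_moves([
  [-5.1,0,10.9,0,0,0],
  [-5.1,0,10.9,0,0,0],
  [-5,0,10.9,0,0,0],
  [-5.1,0,10.9,0,0,0],
  [0,0,0,0,0,0],
])

```text
time: 21.52
tool_pos: [674.2, -77.4, 53.5]
tcp_rot: [-179.9, -25.0, 96.6]
ft_force: [-0.0, -0.1, -0.7]
finger_gap: 69.8
grip_force: 0.0
```

Run:
```python
from h import *
s=sense();print(s["time"],s["tool_pos"],s["tcp_rot"])
im,d,P,K,T=shot("wrist")
x,y,z=P[...,0],P[...,1],P[...,2]
m=(d>0)&(np.hypot(x-676,y+86)<80)&(z>40)&(z<52)&(im[...,0]>im[...,2].astype(int)+30)
print(m.sum(),cv2.minAreaRect(P[m][:,:2].astype(np.float32)),np.median(z[m]))
print(tcp((676,-86,30),25,96.6))
plan([(tcp((676,-86,30),25,96.6),rpy(25,96.6),5)],(s["tool_pos"],s["tcp_rot"]))
```

```text
21.525 [674.17023632 -77.38972864  53.45110263] [-179.89603802  -25.04644148   96.56433725]
15841 ((675.6544189453125, -83.92570495605469), (45.17262268066406, 85.18441009521484), 6.81466007232666) 43.63942197826026
[675.07708376 -78.02346804  12.78015205]
[-3.6, 0.2, 7.3, -0, -0, -0],
[-3.6, 0.2, 7.3, -0, -0, -0],
[-3.6, 0.2, 7.3, -0.001, -0, -0],
[-3.5, 0.1, 7.3, -0, -0, -0],
[-3.6, 0.2, 7.3, -0.001, -0.001, -0.001],
```

Request:
apply_moves([
  [-3.6,0.2,7.3,0,0,0],
  [-3.6,0.2,7.3,0,0,0],
  [-3.6,0.2,7.3,0,0,0],
  [-3.5,0.1,7.3,0,0,0],
  [-3.5,0.2,7.2,0,0,0],
])

```text
time: 22.2
tool_pos: [676.1, -78.6, 13.6]
tcp_rot: [180.0, -25.0, 96.6]
ft_force: [-0.2, 0.2, 0.2]
finger_gap: 70.3
grip_force: 0.0
```

Request:
apply_moves([
  [0,0,0,0,0,0],
  [0,0,0,0,0,0],
  [0,0,0,0,0,0],
  [0,0,0,0,0,0],
  [0,0,0,0,0,0],
], fingers=25, grip_force=40)

```text
time: 22.82
tool_pos: [676.2, -78.6, 14.4]
tcp_rot: [180.0, -25.0, 96.6]
ft_force: [-0.3, 0.2, -1.8]
finger_gap: 44.6
grip_force: 42.1
```

Run:
```python
from h import *
s=sense();p=np.array(s["tool_pos"]);print(p,s["tcp_rot"],s["finger_gap"])
r0=s["tcp_rot"]; r=rpy(25,92.4); o=p[2]
q=tcp((561,211,0),25,92.4)
plan([(p+[0,0,100],r0,5),([q[0]+5,q[1]-110,o+100],r,5),([q[0],q[1],o+85],r,5),([q[0],q[1],o+20],r,5)])
print(q,o)
```

```text
[676.19041464 -78.62310835  14.40561613] [179.96767664 -24.97440318  96.61331434] 44.629001205533754
[8.4, 0, -18.1, 0, 0, 0],
[8.5, 0, -18.1, 0, 0, 0],
[8.4, 0, -18.1, 0, 0, 0],
[8.5, 0, -18.2, 0, 0, 0],
[8.4, 0.1, -18.1, 0, 0, 0],

[36.1, -17.7, 16.8, -0.006, 0, 0.013],
[35.9, -18.2, 16.7, -0.006, 0, 0.013],
[35.6, -18.8, 16.6, -0.006, 0, 0.014],
[35.4, -19.4, 16.4, -0.006, 0, 0.013],
[35.1, -19.9, 16.4, -0.006, 0, 0.014],

[18.7, -0.1, 12, -0, 0, -0],
[18.7, -0.1, 12, -0, 0, -0],
[18.7, -0.1, 12, -0, 0, -0],
[18.7, -0, 12, -0, 0, -0],
[18.7, -0.1, 12.1, -0, 0, -0],

[-5.5, 0, 11.8, -0, 0, -0],
[-5.5, 0, 11.8, -0, 0, -0],
[-5.5, 0, 11.8, -0, 0, -0],
[-5.5, 0, 11.7, -0, 0, -0],
[-5.5, 0.1, 11.8, -0, 0, -0],

[560.6637491  219.02270352 -17.21984795] 14.40561612969537
```

Request:
apply_moves([
  [8.4,0,-18.1,0,0,0],
  [8.5,0,-18.1,0,0,0],
  [8.4,0,-18.1,0,0,0],
  [8.5,0,-18.2,0,0,0],
  [8.4,0,-18.1,0,0,0],
])

```text
time: 23.45
tool_pos: [676.3, -78.7, 116.2]
tcp_rot: [179.9, -25.0, 96.6]
ft_force: [0.9, -0.6, -0.9]
finger_gap: 44.9
grip_force: 42.1
```

Request:
apply_moves([
  [36.1,-17.7,16.8,-0.006,0,0.013],
  [35.9,-18.2,16.7,-0.006,0,0.013],
  [35.6,-18.8,16.6,-0.006,0,0.014],
  [35.4,-19.4,16.4,-0.006,0,0.013],
  [35.1,-19.9,16.4,-0.006,0,0.014],
])

```text
time: 24.08
tool_pos: [565.0, 110.2, 115.2]
tcp_rot: [180.0, -25.0, 92.4]
ft_force: [0.9, 0.9, -0.2]
finger_gap: 44.8
grip_force: 42.4
```

Request:
apply_moves([
  [18.7,0,12,0,0,0],
  [18.7,-0.1,12,0,0,0],
  [18.7,-0.1,12,0,0,0],
  [18.7,0,12,0,0,0],
  [18.7,-0.1,12.1,0,0,0],
])

```text
time: 24.7
tool_pos: [560.8, 219.8, 100.2]
tcp_rot: [-180.0, -25.0, 92.4]
ft_force: [-0.8, -0.7, -1.4]
finger_gap: 45.1
grip_force: 42.3
```

Run:
```python
from h import *
s=sense();print(s["time"],s["tool_pos"],s["tcp_rot"],s["finger_gap"])
shot("wrist","w4.png")
```

```text
24.7 [560.77348067 219.79645844 100.1763659 ] [-179.99441115  -24.98705449   92.39038686] 45.14574137518121
```

View pics/w4.png

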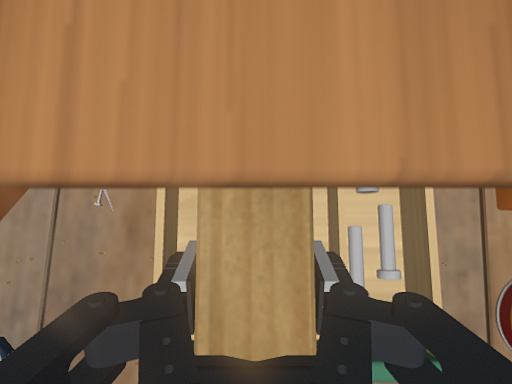

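The block, at (255,270), is aligned and centred over the wide compartment, between the side wall (165) and divider (330). Lowering it.

Request:
apply_moves([
  [-6,0,13,0,0,0],
  [-6,0,13,0,0,0],
  [-6,0,13,0,0,0],
  [-5,0,10.6,0,0,0],
  [-3.5,0,7.5,0,0,0],
])

```text
time: 25.38
tool_pos: [560.2, 218.8, 35.1]
tcp_rot: [-179.9, -25.0, 92.3]
ft_force: [-0.9, -0.0, -0.7]
finger_gap: 44.7
grip_force: 42.3
```

Request:
apply_moves([
  [-0.8,0,1.8,0,0,0],
  [-0.8,0,1.8,0,0,0],
  [0,0,0,0,0,0],
  [0,0,0,0,0,0],
  [0,0,0,0,0,0],
])

```text
time: 26.0
tool_pos: [560.9, 219.2, 32.8]
tcp_rot: [-180.0, -25.0, 92.4]
ft_force: [-0.4, -0.3, -1.3]
finger_gap: 44.5
grip_force: 42.3
```

Request:
apply_moves([
  [-0.6,0,1.4,0,0,0],
  [-0.6,0,1.4,0,0,0],
  [0,0,0,0,0,0],
  [0,0,0,0,0,0],
  [0,0,0,0,0,0],
])

```text
time: 26.62
tool_pos: [560.7, 219.3, 29.5]
tcp_rot: [-180.0, -25.0, 92.4]
ft_force: [0.4, 0.4, -0.9]
finger_gap: 44.8
grip_force: 42.3
```

Request:
apply_moves([
  [-0.4,0,0.9,0,0,0],
  [0,0,0,0,0,0],
  [0,0,0,0,0,0],
  [0,0,0,0,0,0],
  [0,0,0,0,0,0],
])

```text
time: 27.25
tool_pos: [560.6, 219.3, 28.4]
tcp_rot: [-180.0, -25.0, 92.4]
ft_force: [-0.2, 0.5, -0.8]
finger_gap: 44.7
grip_force: 42.3
```

Request:
apply_moves([
  [-0.4,0,0.9,0,0,0],
  [0,0,0,0,0,0],
  [0,0,0,0,0,0],
  [0,0,0,0,0,0],
  [0,0,0,0,0,0],
])

```text
time: 27.88
tool_pos: [560.8, 219.4, 27.9]
tcp_rot: [-180.0, -25.0, 92.4]
ft_force: [-3.3, -0.5, 5.3]
finger_gap: 44.6
grip_force: 42.8
```

Request:
apply_moves([
  [0,0,0,0,0,0],
  [0,0,0,0,0,0],
  [0,0,0,0,0,0],
  [0,0,0,0,0,0],
  [0,0,0,0,0,0],
], fingers=60)

```text
time: 28.5
tool_pos: [560.6, 219.3, 27.4]
tcp_rot: [-180.0, -25.0, 92.4]
ft_force: [-1.0, -0.2, -0.4]
finger_gap: 60.3
grip_force: 0.0
```

Request:
apply_moves([
  [4.2,0,-9,0,0,0],
  [6,0,-13,0,0,0],
  [6,0,-13,0,0,0],
  [6,0,-13,0,0,0],
  [6,0,-13,0,0,0],
])

```text
time: 29.12
tool_pos: [560.9, 219.1, 96.0]
tcp_rot: [180.0, -25.0, 92.4]
ft_force: [0.6, -0.2, -0.6]
finger_gap: 60.0
grip_force: 0.0
```

Request:
apply_moves([
  [-6,0,-29,0,0,0],
  [-6,0,-29,0,0,0],
  [-12,0,-28,0,0,0],
  [-25,0,-28,0,0,0],
  [-25,0,-28,0,0,0],
])

```text
time: 29.75
tool_pos: [566.0, 91.3, 193.4]
tcp_rot: [-180.0, -25.0, 92.4]
ft_force: [0.9, -0.3, -0.6]
finger_gap: 59.7
grip_force: 0.0
```

Run:
```python
from h import *
np.set_printoptions(precision=1,suppress=True)
s=sense();print(s["time"],s["tool_pos"],s["tcp_rot"])
im,d,P,K,T=shot("wrist"); a=im
print("wrist knob",[(np.array(r["xyz"]),round(r["confidence"],2)) for r in models.place_of("knob","wrist")[:1]])
x,y,z=P[...,0],P[...,1],P[...,2]
m=(d>0)&(z>53)&(z<66)&(abs(x-561)<40)&(y>165)&(y<262)
print(m.sum(),cv2.minAreaRect(P[m][:,:2].astype(np.float32)),np.percentile(z[m],[5,50,95]))
im,d,P,K,T=shot("side")
for n in("knob","bay","jar_mid","tin","spray","measure","offcut_mid"):
    print(n,[(np.array(r["xyz"]),round(r["confidence"],2)) for r in models.place_of(n,"side")[:2]])
cv2.imwrite("pics/f.png",np.hstack([cv2.resize(a,(400,300)),cv2.resize(im,(400,300))])[:,:,::-1])
```

```text
29.75 [566.   91.3 193.4] [-180.   -25.    92.4]
wrist knob [(array([590.1, 123.4,  45.9]), 0.93)]
4642 ((560.766357421875, 210.89175415039062), (44.73392105102539, 90.23934173583984), 2.0741076469421387) [56.2 57.5 58.6]
knob [(array([588.6, 119.5,  40.8]), 0.89)]
bay [(array([558.6, 232.8,   7.6]), 0.95)]
jar_mid [(array([497.7, -98.9,  51.1]), 0.96)]
tin [(array([567.3,  43.3,   3.8]), 0.82)]
spray [(array([769.6, 178.7,   0.8]), 0.57), (array([588.1, 119.7,  43.4]), 0.25)]
measure [(array([564.4, 396.9, 167.1]), 0.92), (array([498.2, -99.3,  55.1]), 0.37)]
offcut_mid [(array([766.7, 303.5,  25.3]), 0.97), (array([558.7, 232.8,   8.7]), 0.62)]
```

View pics/f.png

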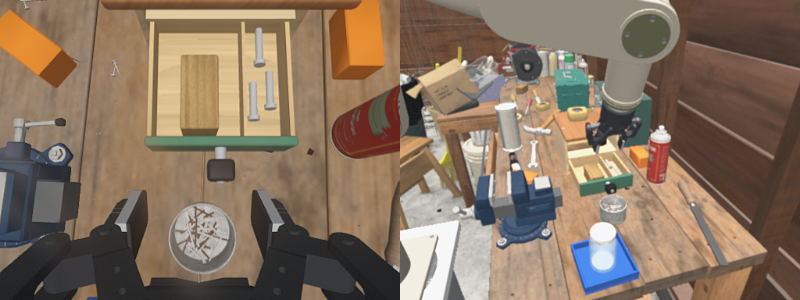

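Run:
```python
from h import *
np.set_printoptions(precision=1,suppress=True)
im,d,P,K,T=shot("wrist")
W=np.load("w3.npz")
for n,(i,d,P) in dict(w3=(W["im"],W["d"],W["P"]),now=(im,d,P)).items():
    i=i.astype(int);x,y,z=P[...,0],P[...,1],P[...,2]
    g=(d>0)&(i[...,1]>i[...,0]+20)&(i[...,1]>i[...,2]+5)&(z>53)&(z<62)&(x>505)&(x<665)&(y>120)&(y<190)
    k=(d>0)&(i.max(-1)<80)&(z>50)&(z<60)&(abs(x-590)<25)&(y>95)&(y<140)
    b=(d>0)&(z>162)&(z<175)&(abs(x-580)<80)&(y<300)
    print(n,"green",g.sum(),np.percentile(y[g],[3,50,97]),"knob",k.sum(),np.percentile(P[k],[3,50,97],axis=0)[:,:2].ravel(),"board edge",np.percentile(y[b],0.5) if b.any() else None)
```

```text
w3 green 1208 [147.8 153.3 159.6] knob 727 [575.5 108.5 589.9 119.3 603.7 130.8] board edge 239.2372394734564
now green 2121 [147.1 153.  159.9] knob 780 [575.4 109.  591.3 122.2 603.7 132.1] board edge 238.41825807854883
```

```bash
python3 -c "
from h import *
print(job.hand_in())"
```

```text
the job is handed in; nothing more can be done
None
```

I handed the job in at about 30 s. At the last check the jar stood upright in the blue tray, the drawer was out at its stop, and the pine offcut lay flat on the wide compartment's floor. The spray can, tin and tape measure were where they started, to within the cameras' accuracy.

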